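# Load the plate from behind the bottles into the thermocycler

## Robot

A 6-joint arm with a two-finger parallel gripper is mounted at the origin on the work surface. World frame = base frame: x ahead of the robot, y to its left, z up, the work surface at z = 0. Lengths are in mm, angles in degrees, forces in N, time in s.
With the tool pointing down it reaches from about 300 to 850 mm from the base axis. Payload 4.2 kg.
Tool frame: the origin (TCP) lies at the very end of the fingers, on their centre line; the grasp point (between the pads) lies 19 mm behind it (env.grip_point_offset is the distance from the TCP to the grasp point, in mm); z points along the fingers, y is the line along which they close (so a half turn about z gives the same grasp; the last joint's range is limited). The gripper opens to 91 mm and grips with 3 to 60 N. Pads are 32 mm wide; open, the fingers measure 118 mm over their backs; the gripper's body (76 mm by 178 mm) begins 60 mm behind the grasp point.
Start: joints at [-72.479, 18.312, 89.639, -0, 72.044, -1.146], TCP at [184.042, -544.768, 213.976] pointing down, gripper open.
Joint ranges: [-177.97, 177.97], [-48.28, 115.42], [12.27, 149.76], [-77.06, 257.06], [2.81, 150.46], [-146.56, 146.56]. Speed limits (degrees/s): [147.25, 147.25, 180, 180, 180, 180].

## Interface

Orientations are given as [roll, pitch, yaw] about the fixed x, y, z axes, in that order (R = Rz(yaw) Ry(pitch) Rx(roll)).
In Python, from workcell import env gives the robot as it stands. The module is installed in compiled form; this text tells all that it offers.
- The arm moves only by the tool arm_command, never from a script. Its argument "rows" is a list of rows, each an object with "delta_pos": the shift along the tool's x, y, z in mm, a list of three; "roll": the turn about the tool's z in units of 5 degrees (1.0 is 5 degrees); "jaw": the opening in per cent of the stroke, from 0 (shut) to 100 (fully open). A call has 1 to 20 rows; each row is the pose to reach, as a shift and turn from the pose commanded when the call began, along the tool's axes at that moment; what a row does not reach only later rows make up. A row lasts 1/12 s, in which the tool goes at most 41.7 mm and 7.16 degrees, less where a joint would pass 70% of its speed; a pose out of reach is approached as far as the arm can. A call with a gripper value outside its range is refused whole. The fingers move at their own pace and stop on an object; "squeeze" is the grip in N (left out, the last holds). Time passes only in rows, so rows that repeat a pose let the fingers close. It gives the time, the measured TCP pose, the force, the opening and the grip force at its end, in the units of the state.
- env.state(): the state, without advancing time (a new reading comes with each control period).
- env.grab_frame(name): name is "scene" or "top" or "wrist"; returns a dict with "img" (384x512x3 uint8, blue, green, red), "z_map" (384x512 float32, mm along the optical axis (not along the pixel's ray), 0 where there is no reading), "fov_y" (degrees; the focal length in pixels is half the picture's height over the tangent of half this angle, whatever the lens; pixels are square), "cx", "cy" (the principal point, pixels), "R" (3x3) and "t" (3): a world point X has camera coordinates R X + t; the wrist camera has in their place "T_tool_cam" (4x4, takes a point from camera to tool coordinates, whose origin is the TCP and whose axes are the flange's). Camera axes: x right, y down, z forward; pixel columns grow to the right and rows downward; lengths in mm; the calibration is good to about 2 mm. A picture is of the moment at which its call begins: read the wrist's pose just before it.
- env.job_done(): hands the job in; it is judged then, once.
The state is a dict: "time_s": time; "qpos": joint angles; "qvel": joint speeds; "effort": joint torques, N m; "ee_pos": TCP position; "ee_rot": TCP orientation; "force": force on the tool from outside, world axes, zero at the start; "torque": the same for the moment, N m; "gripper_width": finger opening in mm; "gripper_force": force on a finger pad.
Only numpy, scipy, OpenCV 4.12 (cv2) and the standard library are available. Lean on these libraries where they do the work, as an engineer would, in place of code of your own. Each camera call takes 0.05 s, during which the arm holds its last target. There are 200 camera calls.

## Task

Load the white 48-well plate into the thermocycler: it lies at the back of its steel tray, hemmed in by three bottles, so first move all three bottles across to the empty steel tray and stand them there upright. Then lift the plate out, keeping it level, and lay it flat in the recess of the cycler's block with its long side running from the cycler's front to its lid, and finally stand each of the three bottles back on the very spot it came from. Set everything down gently instead of dropping it, and leave the small vial and the little tube box in the tray where they are.

Things in the scene. Friction and masses are not known exactly. Their poses are not given: they have to be found in the camera images.
- plate_center (a point): centre (10 mm above the underside) of the loose white 48-well plate: a flat-bottomed slab 62 mm (x) by 84 mm (y) by 20 mm high, 50 g, a grid of 6 by 8 grey dots on top. It lies at the back of the full tray, the bottles 4 to 18 mm from its front long side. Grasp it across the 62 mm with the fingertips about 12 mm below its top, so that they clear the cycler's deck later.
- amber_center (a point): centre (half-way up, 52 mm above its underside) of the loose round amber glass bottle with a paper label and a black cap: body 56 mm in diameter, straight from the bottom up to 74 mm, then shoulder and a cap 40 mm in diameter up to 104 mm; about 220 g. z up.
- square_center (a point): centre (half-way up, 54 mm above its underside) of the loose square white plastic bottle with a white round cap: body 48 mm by 48 mm (x and y along its sides), straight from the bottom up to 82 mm, then shoulder and a cap 34 mm in diameter up to 108 mm; about 180 g. z up.
- slim_center (a point): centre (half-way up, 58 mm above its underside) of the loose slim round grey plastic bottle with a small pointed white cap: body 42 mm in diameter, straight from the bottom up to 88 mm, then shoulder and cap up to 116 mm; about 130 g. z up.
- vial_center (a point): centre (half-way up, 23 mm above its underside) of the small loose glass vial, 25 mm in diameter and 46 mm high, black cap, beside one end of the plate in the full tray: leave it there.
- tubebox_center (a point): centre (half-way up, 14 mm above its underside) of the small loose tube box, 41 by 41 mm and 28 mm high, clear with a grey lid, beside the other end of the plate in the full tray: leave it there.
- tray_full: steel tray holding plate, bottles, vial and tube box; fixed. 190 (x) by 270 mm (y) outside, walls 18 high, walls and floor 3 mm thick. Origin: centre of its underside, on the bench. In its frame: bottles in a row near x = -43 mm, y = -66, 0, 66, in any order, the square one within 0.1 rad of the tray's axes; plate near x = 24, y = 0; vial and tube box near x = 50, y = -97 and 97, either way round.
- tray_empty: the other steel tray, empty, alike in every size, fixed: 190 mm (x) by 270 mm (y) outside, walls 18 mm high, walls and floor 3 mm thick. Origin: centre of its underside, on the bench. The bottles are parked on its floor, side by side along y, with room for the fingers between them.
- block (a point): centre of the top of the fixed white cycler's aluminium block, 134 mm above the bench: the flat floor of a recess 96 mm (x) by 74 mm (y), 6 mm deep; the deck is at 140 mm. x runs from the cycler's front (sloping dark screen) to its open lid, z up. The plate, 84 mm along x, has 6 mm to spare each side. The lid rises from 75 mm behind the centre (+x) to 340 mm height; nothing else tops the deck.
Not all that is in view belongs to the job. Leave any turquoise or yellow look-alike of the part that bears plate_center alone.

How it is judged (in metres and radians):
On the way, in this order (a step that is already met when the one before it is completed fails the run):
1. all three bottles stand upright and released on the empty tray (x of amber_center in the frame of tray_empty between -0.08 and 0.08 m and y of amber_center in the frame of tray_empty between -0.12 and 0.12 m and z of amber_center in the frame of tray_empty between 0.048 and 0.062 m and angle between each of amber_center, square_center, slim_center's own z axis and vertical below 0.1 rad and linear speed of each of amber, square, slim below 0.02 m/s and contact force between the fingers and amber below 0.05 N and x of square_center in the frame of tray_empty between -0.08 and 0.08 m and y of square_center in the frame of tray_empty between -0.12 and 0.12 m and z of square_center in the frame of tray_empty between 0.05 and 0.064 m and contact force between the fingers and square below 0.05 N and x of slim_center in the frame of tray_empty between -0.08 and 0.08 m and y of slim_center in the frame of tray_empty between -0.12 and 0.12 m and z of slim_center in the frame of tray_empty between 0.054 and 0.068 m and contact force between the fingers and slim below 0.05 N), for 0.2 s.
2. the plate lies flat and released in the recess of the cycler's block (horizontal distance between plate_center and block below 0.01 m and z of plate_center in the frame of block between 0.007 and 0.0125 m and angle between plate_center's own z axis and vertical below 0.06 rad and angle between the y axis of plate_center and the x axis of block, either way round below 0.2 rad and linear speed of plate below 0.02 m/s and contact force between the fingers and plate below 0.05 N), for 0.2 s.
At the end, for the whole second after the job is handed in: The plate lies flat in the recess of the cycler's block (centre within 10 mm of the block's, resting on the block, long side front to back), and the amber, square and slim bottles each stand upright within 15 mm of where they stood at the start; all released and at rest (all of step 2 and distance of each of amber_center, square_center, slim_center from where it was at the start of the episode below 0.015 m and angle between each of amber_center, square_center, slim_center's own z axis and vertical below 0.1 rad and linear speed of each of amber, square, slim below 0.02 m/s and contact force between the fingers and amber below 0.05 N and contact force between the fingers and square below 0.05 N and contact force between the fingers and slim below 0.05 N); the robot touches nothing.
It fails at once if the vial or the tube box in the tray is disturbed (moved more than 20 mm) (distance of any of vial_center, tubebox_center from where it was at the start of the episode above 0.02 m).
It fails at once if the plate is tipped more than 30 degrees (angle between plate_center's own z axis and vertical above 0.52 rad).
It fails at once if the plate or a bottle is dropped (moves faster than 0.6 m/s while not held) ((linear speed of amber above 0.6 m/s and contact force between the fingers and amber below 0.01 N) or (linear speed of square above 0.6 m/s and contact force between the fingers and square below 0.01 N) or (linear speed of slim above 0.6 m/s and contact force between the fingers and slim below 0.01 N) or (linear speed of plate above 0.6 m/s and contact force between the fingers and plate below 0.01 N)).
It also fails if it takes over 141 s, if anything falls off the work surface, if the arm or the gripper's body presses on something with over 40 N, if the wrist force passes 120 N, or if a joint passes its speed limit or range.

## Working session

There is one attempt and no reset: what is moved stays moved. The work goes in short steps, Python scripts to look and compute and a tool call to move; the robot and the scene stay as the last step left them, time stands still between calls to the robot, and variables do not carry over. Pictures are saved under pics/ and viewed, at most 14 in all, crops included, and the job is handed in when it is done.

Besides the shell and the picture viewer there is one more tool, called after ">>>" in YAML: its name, and indented under it one key for each argument. arm_command: Moves the arm, as the interface text tells. Its arguments: {"type":"object","properties":{"rows":{"type":"array"},"squeeze":{"type":"number"}},"required":["rows"]}

```bash
mkdir -p pics; cat > h.py <<'E'
import numpy as np, cv2
from workcell import env
def K(f):
    F=f["img"].shape[0]/2/np.tan(np.radians(f["fov_y"])/2); return F,f["cx"],f["cy"]
def cloud(f):
    F,cx,cy=K(f); z=f["z_map"].astype(float); v,u=np.mgrid[:z.shape[0],:z.shape[1]]
    P=np.stack([(u-cx)/F*z,(v-cy)/F*z,z],-1)
    return (P-np.array(f["t"]))@np.array(f["R"])   # R^T (P-t)
E
python3 - <<'E'
from h import *
s=env.state(); print(s['ee_pos'],s['ee_rot'],s['gripper_width'],s['time_s'])
for n in ("scene","top"):
    f=env.grab_frame(n); cv2.imwrite(f"pics/{n}.png",f["img"]); np.savez(f"{n}.npz",**f)
    R=np.array(f["R"]); print(n,-R.T@np.array(f["t"]),R[2],f["fov_y"])
E
```

```text
[ 183.8750765  -544.26881281  213.12525082] [-1.79899245e+02 -8.95981068e-05  1.86680781e+01] 91.44013703072189 0.0
scene [1351.93646286 -604.20405471  899.96929555] [-0.66480896  0.45503731 -0.59242729] 46.844033358536215
top [ 360.39136547   25.31788985 1413.32197466] [ 0.08344131 -0.01636829 -0.99637825] 49.486428430765095
```

View pics/top.png

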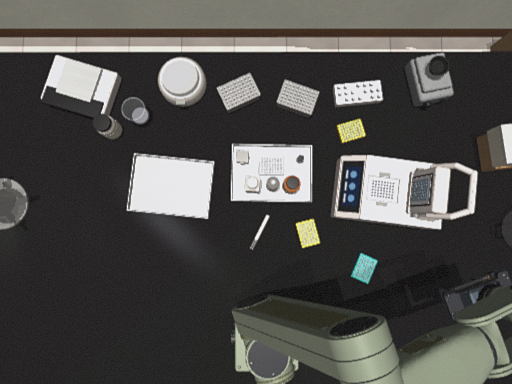

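View pics/scene.png

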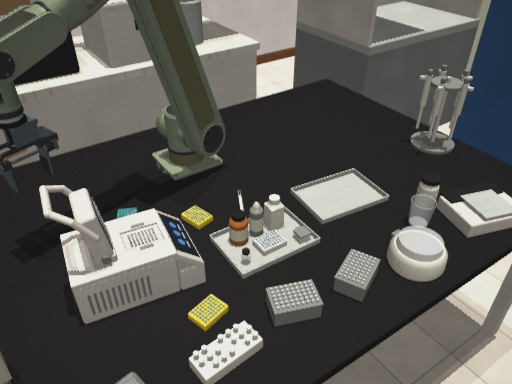

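The top view shows the full tray at (271,173). Left to right in it are the square bottle (252,184), slim (273,184), amber (291,184), plate (271,165), tube box (243,157) and vial (300,159). The empty tray is at (171,186) and the cycler block at (383,190). The yellow plates (351,130) and (307,233) and the turquoise one (364,268) are decoys. The white one in the tray fits the task.

```bash
python3 - <<'E'
from h import *
f=dict(np.load("top.npz")); im=f["img"]
P=cloud(f); np.save("P.npy",P)
c=cv2.resize(im[135:235,120:320],None,fx=4,fy=4,interpolation=cv2.INTER_CUBIC)
d=cv2.resize(im[145:235,325:485],None,fx=4,fy=4,interpolation=cv2.INTER_CUBIC)
cv2.imwrite("pics/c1.png",c)
cv2.imwrite("pics/c2.png",d)
def clusters(x0,x1,y0,y1,zl,zh,mina=4):
    m=np.zeros(im.shape[:2],np.uint8); m[y0:y1,x0:x1]=((P[...,2]>zl)&(P[...,2]<zh))[y0:y1,x0:x1]
    n,l,st,ce=cv2.connectedComponentsWithStats(m,connectivity=4)
    for i in range(1,n):
        if st[i,4]>=mina:
            q=P[l==i]; print(zl,ce[i].round(1),st[i,4],"med",np.median(q,0).round(1),"mid",((q.min(0)+q.max(0))/2).round(1),"ext",np.ptp(q,axis=0).round(0))
for zl,zh in((85,130),(16,36),(36,60)): clusters(225,318,140,206,zl,zh)
# trays: min area rects of non-dark region
for n,(x0,x1,y0,y1) in dict(empty=(120,220,145,225),full=(226,318,138,208)).items():
    m=np.zeros(im.shape[:2],np.uint8); m[y0:y1,x0:x1]=(P[...,2]>1.5)[y0:y1,x0:x1]
    q=P[m>0]; print(n,cv2.minAreaRect(q[:,:2].astype(np.float32)),np.median(q[:,2]))
    g=np.zeros_like(m); g[y0:y1,x0:x1]=(im.max(2)>90)[y0:y1,x0:x1]
    q=P[g>0]; print(n,'col',cv2.minAreaRect(q[:,:2].astype(np.float32)))
m=np.zeros(im.shape[:2],np.uint8); m[150:235,325:445]=((P[...,2]>130)&(P[...,2]<150))[150:235,325:445]
q=P[m>0]; print("deck",cv2.minAreaRect(q[:,:2].astype(np.float32)),np.median(q[:,2]))
print("block px",P[190,383])
E
```

```text
85 [291.6 183.1] 150 med [501.  -82.5 105.9] mid [503.3 -82.9  99.8] ext [45. 48. 29.]
85 [251.8 183.6] 156 med [500.4  43.4 107.8] mid [502.3  43.6 100.6] ext [42. 45. 31.]
85 [272.4 183. ] 134 med [501.3 -20.3  96.9] mid [503.  -20.3 103.2] ext [39. 39. 34.]
16 [233.2 149.2] 24 med [632.1 111.6  18. ] mid [619.2 101.6  20.9] ext [51. 20. 10.]
16 [254.9 145.2] 36 med [640.3  32.1  19.4] mid [639.3  38.8  20.8] ext [ 4. 98.  9.]
16 [278.5 145.4] 32 med [639.7 -46.   19.6] mid [638.4 -47.7  20.4] ext [ 5. 61.  8.]
16 [297.1 145.9] 15 med [ 636.4 -108.5   20. ] mid [ 638.2 -110.6   19.8] ext [ 5. 44.  7.]
16 [308.9 146.1] 7 med [ 636.3 -149.8   18.5] mid [ 635.  -148.    19.2] ext [ 4. 17.  5.]
16 [311.  155.5] 14 med [ 603.8 -155.6   21.8] mid [ 602.9 -155.6   21. ] ext [44.  2.  9.]
16 [241.9 156.8] 153 med [597.9  77.5  29.8] mid [598.6  77.6  26.1] ext [47. 41. 20.]
16 [271.1 165.7] 452 med [568.4 -19.8  22.9] mid [568.6 -20.   24. ] ext [62. 82. 16.]
16 [297.6 161.6] 10 med [ 581.4 -109.4   23.7] mid [ 584.1 -110.8   25.9] ext [13. 14. 19.]
16 [231.4 171. ] 25 med [552.5 115.   19
[... 1215 characters left out ...]
-81.9  50.2] mid [474.3 -82.6  47.6] ext [ 1. 16. 15.]
empty ((507.9547119140625, 259.5236511230469), (478.6391906738281, 278.2330017089844), 87.95611572265625) 4.068864168759842
empty col ((494.4771728515625, 237.3887939453125), (457.71728515625, 205.68714904785156), 81.89411926269531)
full ((514.2984008789062, -22.582595825195312), (312.7033996582031, 308.1601867675781), 89.79176330566406) 6.918811625840474
full col ((504.423583984375, -20.856353759765625), (278.8431396484375, 290.3549499511719), 88.5190200805664)
deck ((469.2876281738281, -415.6148986816406), (267.0046081542969, 200.62034606933594), 82.21636199951172) 138.36877813305756
block px [ 475.11811368 -363.94686995  129.59056316]
```

View pics/c1.png

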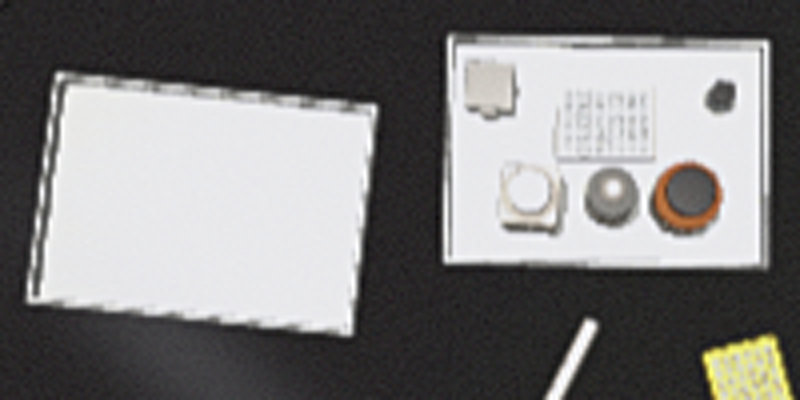

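View pics/c2.png

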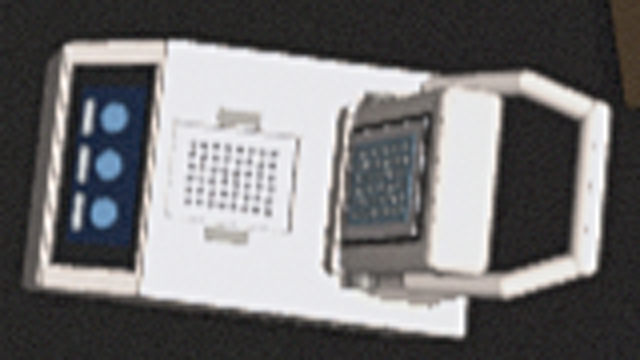

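The white outline of the block recess is centred at about (383,189) in the top view, with the cycler's x axis pointing to image right. I'll move above the full tray for a wrist-camera look.

>>> arm_command:
  rows:
    - {"delta_pos":[0,0,-40],"roll":0,"jaw":100}
    - {"delta_pos":[0,0,-80],"roll":0,"jaw":100}
    - {"delta_pos":[0,0,-120],"roll":0,"jaw":100}
    - {"delta_pos":[472,-394,-160],"roll":-14.27,"jaw":100}
    - {"delta_pos":[472,-394,-160],"roll":-14.27,"jaw":100}
    - {"delta_pos":[472,-394,-160],"roll":-14.27,"jaw":100}
    - {"delta_pos":[472,-394,-160],"roll":-14.27,"jaw":100}
    - {"delta_pos":[472,-394,-160],"roll":-14.27,"jaw":100}
    - {"delta_pos":[472,-394,-160],"roll":-14.27,"jaw":100}
    - {"delta_pos":[472,-394,-160],"roll":-14.27,"jaw":100}
    - {"delta_pos":[472,-394,-160],"roll":-14.27,"jaw":100}
    - {"delta_pos":[472,-394,-160],"roll":-14.27,"jaw":100}
    - {"delta_pos":[472,-394,-160],"roll":-14.27,"jaw":100}
    - {"delta_pos":[472,-394,-160],"roll":-14.27,"jaw":100}
    - {"delta_pos":[472,-394,-160],"roll":-14.27,"jaw":100}
    - {"delta_pos":[472,-394,-160],"roll":-14.27,"jaw":100}
    - {"delta_pos":[472,-394,-160],"roll":-14.27,"jaw":100}
    - {"delta_pos":[472,-394,-160],"roll":-14.27,"jaw":100}
    - {"delta_pos":[472,-394,-160],"roll":-14.27,"jaw":100}
    - {"delta_pos":[472,-394,-160],"roll":-14.27,"jaw":100}

```text
time_s: 1.77
ee_pos: [505.4, -19.2, 373.1]
ee_rot: [-179.9, 0.0, 90.2]
force: [-0.2, -0.2, -0.4]
gripper_width: 91.1
gripper_force: 0.0
```

>>> arm_command:
  rows:
    - {"delta_pos":[0,0,0],"roll":0,"jaw":100}
    - {"delta_pos":[0,0,0],"roll":0,"jaw":100}
    - {"delta_pos":[0,0,0],"roll":0,"jaw":100}

```text
time_s: 2.02
ee_pos: [504.5, -21.6, 374.0]
ee_rot: [-180.0, 0.0, 89.9]
force: [0.4, 0.5, -0.3]
gripper_width: 91.0
gripper_force: 0.0
```

```bash
cat >> h.py <<'E'
from scipy.spatial.transform import Rotation as Ro
def wrist(name):
    s=env.state(); f=env.grab_frame("wrist")
    Rt=Ro.from_euler("xyz",np.array(s["ee_rot"]),degrees=True).as_matrix()
    T=np.array(f["T_tool_cam"]); Rc=Rt@T[:3,:3]; tc=Rt@T[:3,3]+np.array(s["ee_pos"])
    f["R"]=Rc.T; f["t"]=-Rc.T@tc
    cv2.imwrite(f"pics/{name}.png",f["img"]); np.savez(name+".npz",**f)
    print("ee",np.round(s["ee_pos"],1),np.round(s["ee_rot"],2),"cam",tc.round(0),"t",s["time_s"])
    return f
def ray(f,uv,z):
    F,cx,cy=K(f); uv=np.atleast_2d(uv).astype(float); R=np.array(f["R"]); C=-R.T@np.array(f["t"])
    d=np.c_[(uv[:,0]-cx)/F,(uv[:,1]-cy)/F,np.ones(len(uv))]@R
    return (C+d*((z-C[2])/d[:,2])[:,None])[:,:2]
E
python3 - <<'E'
from h import *
f=wrist("w1"); print(f["T_tool_cam"],f["fov_y"])
E
```

```text
ee [504.5 -21.6 374. ] [-1.80e+02  2.00e-02  8.99e+01] cam [505.  59. 546.] t 2.0167
[[ 2.13385275e-04 -9.59138753e-01 -2.82936048e-01  8.01770578e+01]
 [ 9.99999787e-01  3.78989453e-04 -5.30573050e-04  5.23417895e-02]
 [ 6.16122951e-04 -2.82935875e-01  9.59138630e-01 -1.71627693e+02]
 [ 0.00000000e+00  0.00000000e+00  0.00000000e+00  1.00000000e+00]] 58.7569812692858
```

View pics/w1.png

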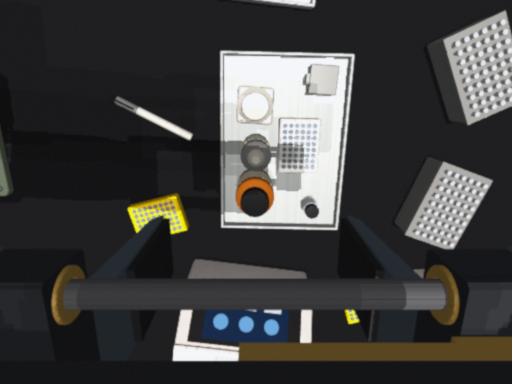

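The wrist view (image up is +y, right is +x) shows the square cap at (255,105), slim at (256,150), the amber cap at (255,203), the plate at (299,145), the tube box at (322,80) and the vial at (311,208). Next I'll measure them here.

```bash
python3 - <<'E'
from h import *
f=dict(np.load("w1.npz")); P=cloud(f); Z=P[...,2]; X=P[...,0]; Y=P[...,1]
def comp(m,seed):
    n,l,st,ce=cv2.connectedComponentsWithStats(m.astype(np.uint8),connectivity=4); 
    k=l[seed[1],seed[0]]; return l==k,k
for n,s,h,top in(("square",(255,105),54,111),("slim",(256,153),58,119),("amber",(255,203),52,107)):
    m,k=comp((Z>top-8)&(Z<top+6),s)
    q=np.argwhere(m)[:,::-1]; c,r=cv2.minEnclosingCircle(q.astype(np.int32))
    p=P[m]; print(n,k,m.sum(),"z",np.percentile(p[:,2],[5,50,95]).round(1),"circ",np.round(c,1),round(r,1),"ray",ray(f,c,top).round(1),"cloud",((p.max(0)+p.min(0))/2).round(1),np.median(p,0).round(1))
# body shoulders of square
reg=(X>440)&(X<535)
m=reg&(Y>10)&(Y<80)&(Z>60)&(Z<95); q=P[m]; print("sqbody",cv2.minAreaRect(q[:,:2].astype(np.float32)))
m=reg&(Y>-120)&(Y<-52)&(Z>30)&(Z<95); q=P[m]; print("ambody",cv2.minEnclosingCircle(q[:,:2].astype(np.float32)))
m=reg&(Y>-48)&(Y<8)&(Z>30)&(Z<95); q=P[m]; print("slbody",cv2.minEnclosingCircle(q[:,:2].astype(np.float32)))
# plate: top face z 23
m=(X>533)&(X<610)&(Y>-70)&(Y<30)&(Z>19)&(Z<27); m,k=comp(m,(299,142)); m=cv2.morphologyEx(m.astype(np.uint8),cv2.MORPH_OPEN,np.ones((3,3)))>0
q=np.argwhere(m)[:,::-1]; r=cv2.minAreaRect(ray(f,q,23).astype(np.float32)); print("plate",k,m.sum(),r, np.percentile(P[m][:,2],[5,50,95]))
m,k=comp((Z>20)&(Z<40)&(Y>50)&(X>570),(322,78));q=P[m];print("box",np.median(q,0),cv2.minAreaRect(q[:,:2].astype(np.float32)))
for n in("w1","top"):
    g=dict(np.load(n+".npz")); G=cloud(g)
    for nm,b in dict(full=(400,660,-200,160),empty=(380,660,125,420)).items():
        m=(G[...,0]>b[0])&(G[...,0]<b[1])&(G[...,1]>b[2])&(G[...,1]<b[3])&(G[...,2]>13)&(G[...,2]<24)
        # rim pixels
        q=G[m][:,:2]; print(n,nm,m.sum(),cv2.minAreaRect(q.astype(np.float32)))
t=dict(np.load("top.npz"))
rim=np.array([(57,72),(377,103),(353,335),(27,302)])/4+[119.6,134.6]; p=ray(t,rim,18);print("empty rim",p.round(0),p.mean(0))
b=np.array([(176,120),(298,135),(290,230),(165,218)])/4+[324.6,144.6]; p=ray(t,b,140);print("recess",p.round(0),p.mean(0))
E
```

```text
square 1 587 z [110.6 112.1 113.4] circ [254.3 106.3] 13.8 ray [[503.6  42.1]] cloud [503.3  41.6 111.9] [503.3  42.4 112.1]
slim 2 197 z [111.8 116.8 120.8] circ [255.1 158.9] 8.0 ray [[504.6 -22.2]] cloud [505.  -23.  116.3] [504.4 -22.4 116.8]
amber 14 670 z [105.6 107.9 109.3] circ [254.  202.6] 14.6 ray [[503.  -84.5]] cloud [503.  -85.4 104.9] [503.  -84.5 107.9]
sqbody ((503.5979309082031, 41.903099060058594), (47.94071578979492, 47.92654800415039), 86.00902557373047)
ambody ((502.80126953125, -85.38871002197266), 28.051929473876953)
slbody ((504.3516845703125, -23.3219051361084), 21.092105865478516)
plate 1 2159 ((570.6004638671875, -21.45376205444336), (83.10539245605469, 62.08660888671875), 89.919677734375) [22.84439226 24.67124316 26.30861696]
box [600.0725146   76.69356479  31.85038541] ((599.3619995117188, 75.9173583984375), (40.92960739135742, 45.687137603759766), 85.99097442626953)
w1 full 2873 ((521.9251098632812, -21.889785766601562), (272.2476501464844, 243.4635009765625), 88.67979431152344)
w1 empty 220 ((540.5176391601562, 176.87680053710938), (9.88314151763916, 91.35789489746094), 89.61369323730469)
top full 687 ((545.8256225585938, -20.02276611328125), (271.4913024902344, 194.32716369628906), 88.67750549316406)
top empty 270 ((501.82666015625, 305.0068054199219), (244.15399169921875, 193.8574676513672), 83.92022705078125)
empty rim [[617. 442.]
 [589. 173.]
 [393. 192.]
 [423. 464.]] [505.44764019 317.80605652]
recess [[ 522. -318.]
 [ 510. -412.]
 [ 437. -403.]
 [ 446. -307.]] [ 478.81375629 -359.90936047]
```

Everything is located: square (503.5, 42), slim (504.4, -23), amber (503, -85), plate (570.6, -21.5). The empty tray is centred near (507, 316). I'll start with the square bottle.

>>> arm_command:
  rows:
    - {"delta_pos":[20,-1,40],"roll":0,"jaw":100}
    - {"delta_pos":[40,-1,75],"roll":0,"jaw":100}
    - {"delta_pos":[64,-1,105],"roll":0,"jaw":100}
    - {"delta_pos":[64,-1,145],"roll":0,"jaw":100}
    - {"delta_pos":[64,-1,185],"roll":0,"jaw":100}
    - {"delta_pos":[64,-1,225],"roll":0,"jaw":100}
    - {"delta_pos":[64,-1,260],"roll":0,"jaw":100}
    - {"delta_pos":[64,-1,290],"roll":0,"jaw":100}
    - {"delta_pos":[64,-1,310],"roll":0,"jaw":100}
    - {"delta_pos":[64,-1,323],"roll":0,"jaw":100}
    - {"delta_pos":[64,-1,323],"roll":0,"jaw":100}
    - {"delta_pos":[64,-1,323],"roll":0,"jaw":100}

```text
time_s: 3.07
ee_pos: [503.9, 42.9, 50.9]
ee_rot: [-180.0, 0.0, 89.9]
force: [0.4, 0.7, 0.0]
gripper_width: 91.4
gripper_force: 0.0
```

>>> arm_command:
  squeeze: 25
  rows:
    - {"delta_pos":[0,0,0],"roll":0,"jaw":40}
    - {"delta_pos":[0,0,0],"roll":0,"jaw":40}
    - {"delta_pos":[0,0,0],"roll":0,"jaw":40}
    - {"delta_pos":[0,0,0],"roll":0,"jaw":40}
    - {"delta_pos":[0,0,0],"roll":0,"jaw":40}
    - {"delta_pos":[0,0,0],"roll":0,"jaw":40}
    - {"delta_pos":[0,0,0],"roll":0,"jaw":40}
    - {"delta_pos":[0,0,0],"roll":0,"jaw":40}

```text
time_s: 3.73
ee_pos: [504.2, 43.7, 51.2]
ee_rot: [180.0, -0.0, 90.0]
force: [0.1, 0.9, 1.6]
gripper_width: 49.2
gripper_force: 24.1
```

>>> arm_command:
  rows:
    - {"delta_pos":[0,0,-6],"roll":0,"jaw":40}
    - {"delta_pos":[0,0,-18],"roll":0,"jaw":40}
    - {"delta_pos":[0,0,-34],"roll":0,"jaw":40}
    - {"delta_pos":[0,0,-50],"roll":0,"jaw":40}
    - {"delta_pos":[6,0,-58],"roll":0,"jaw":40}
    - {"delta_pos":[18,0,-60],"roll":0,"jaw":40}
    - {"delta_pos":[35,1,-60],"roll":0,"jaw":40}
    - {"delta_pos":[58,2,-60],"roll":0,"jaw":40}
    - {"delta_pos":[86,3,-60],"roll":0,"jaw":40}
    - {"delta_pos":[116,4,-60],"roll":0,"jaw":40}
    - {"delta_pos":[148,5,-60],"roll":0,"jaw":40}
    - {"delta_pos":[180,6,-60],"roll":0,"jaw":40}
    - {"delta_pos":[212,7,-60],"roll":0,"jaw":40}
    - {"delta_pos":[244,8,-60],"roll":0,"jaw":40}
    - {"delta_pos":[276,9,-60],"roll":0,"jaw":40}
    - {"delta_pos":[304,10,-60],"roll":0,"jaw":40}
    - {"delta_pos":[326,11,-60],"roll":0,"jaw":40}
    - {"delta_pos":[342,11,-60],"roll":0,"jaw":40}
    - {"delta_pos":[350,11,-60],"roll":0,"jaw":40}
    - {"delta_pos":[353,11,-60],"roll":0,"jaw":40}

```text
time_s: 5.4
ee_pos: [514.2, 397.7, 110.0]
ee_rot: [-179.9, 0.1, 90.1]
force: [0.4, -0.3, -2.0]
gripper_width: 49.4
gripper_force: 24.1
```

>>> arm_command:
  rows:
    - {"delta_pos":[0,0,0],"roll":0,"jaw":40}
    - {"delta_pos":[0,0,8],"roll":0,"jaw":40}
    - {"delta_pos":[0,0,20],"roll":0,"jaw":40}
    - {"delta_pos":[0,0,33],"roll":0,"jaw":40}
    - {"delta_pos":[0,0,43],"roll":0,"jaw":40}
    - {"delta_pos":[0,0,51],"roll":0,"jaw":40}
    - {"delta_pos":[0,0,56],"roll":0,"jaw":40}
    - {"delta_pos":[0,0,58],"roll":0,"jaw":40}
    - {"delta_pos":[0,0,59],"roll":0,"jaw":40}
    - {"delta_pos":[0,0,60],"roll":0,"jaw":40}
    - {"delta_pos":[0,0,60],"roll":0,"jaw":40}

```text
time_s: 6.32
ee_pos: [515.3, 396.8, 51.4]
ee_rot: [179.9, -0.0, 90.0]
force: [0.1, 0.0, -2.2]
gripper_width: 49.6
gripper_force: 24.1
```

>>> arm_command:
  rows:
    - {"delta_pos":[0,0,0.5],"roll":0,"jaw":40}
    - {"delta_pos":[0,0,1],"roll":0,"jaw":40}
    - {"delta_pos":[0,0,1.5],"roll":0,"jaw":40}
    - {"delta_pos":[0,0,1.5],"roll":0,"jaw":40}

```text
time_s: 6.65
ee_pos: [515.4, 396.9, 51.2]
ee_rot: [179.9, -0.1, 90.0]
force: [-0.9, -0.8, 5.9]
gripper_width: 49.5
gripper_force: 24.1
```

>>> arm_command:
  rows:
    - {"delta_pos":[0,0,1.5],"roll":0,"jaw":100}
    - {"delta_pos":[0,0,1.5],"roll":0,"jaw":100}
    - {"delta_pos":[0,0,1.5],"roll":0,"jaw":100}
    - {"delta_pos":[0,0,1.5],"roll":0,"jaw":100}
    - {"delta_pos":[0,0,1.5],"roll":0,"jaw":100}
    - {"delta_pos":[0,0,-10],"roll":0,"jaw":100}
    - {"delta_pos":[0,0,-40],"roll":0,"jaw":100}
    - {"delta_pos":[0,0,-80],"roll":0,"jaw":100}
    - {"delta_pos":[-20,0,-100],"roll":0,"jaw":100}
    - {"delta_pos":[-60,-2,-100],"roll":0,"jaw":100}
    - {"delta_pos":[-100,-4,-100],"roll":0,"jaw":100}
    - {"delta_pos":[-140,-6,-100],"roll":0,"jaw":100}
    - {"delta_pos":[-180,-8,-100],"roll":0,"jaw":100}
    - {"delta_pos":[-220,-9,-100],"roll":0,"jaw":100}
    - {"delta_pos":[-260,-10,-100],"roll":0,"jaw":100}
    - {"delta_pos":[-300,-11,-100],"roll":0,"jaw":100}
    - {"delta_pos":[-340,-11,-100],"roll":0,"jaw":100}
    - {"delta_pos":[-380,-11,-100],"roll":0,"jaw":100}
    - {"delta_pos":[-410,-11,-100],"roll":0,"jaw":100}
    - {"delta_pos":[-420,-11,-100],"roll":0,"jaw":100}

```text
time_s: 8.32
ee_pos: [504.1, -27.1, 150.5]
ee_rot: [179.9, 0.1, 89.8]
force: [-0.4, 0.6, -0.4]
gripper_width: 91.3
gripper_force: 0.0
```

>>> arm_command:
  rows:
    - {"delta_pos":[0,0,0],"roll":0,"jaw":100}
    - {"delta_pos":[0,0,30],"roll":0,"jaw":100}
    - {"delta_pos":[0,0,60],"roll":0,"jaw":100}
    - {"delta_pos":[0,0,85],"roll":0,"jaw":100}
    - {"delta_pos":[0,0,99],"roll":0,"jaw":100}
    - {"delta_pos":[0,0,99],"roll":0,"jaw":100}
    - {"delta_pos":[0,0,99],"roll":0,"jaw":100}

```text
time_s: 8.9
ee_pos: [504.1, -22.0, 50.4]
ee_rot: [-179.9, -0.0, 90.1]
force: [1.2, -0.6, -0.0]
gripper_width: 91.5
gripper_force: 0.0
```

>>> arm_command:
  rows:
    - {"delta_pos":[0,0,0],"roll":0,"jaw":32}
    - {"delta_pos":[0,0,0],"roll":0,"jaw":32}
    - {"delta_pos":[0,0,0],"roll":0,"jaw":32}
    - {"delta_pos":[0,0,0],"roll":0,"jaw":32}
    - {"delta_pos":[0,0,0],"roll":0,"jaw":32}
    - {"delta_pos":[0,0,0],"roll":0,"jaw":32}
    - {"delta_pos":[0,0,0],"roll":0,"jaw":32}
    - {"delta_pos":[0,0,0],"roll":0,"jaw":32}
    - {"delta_pos":[0,0,0],"roll":0,"jaw":32}

```text
time_s: 9.65
ee_pos: [504.3, -23.5, 50.5]
ee_rot: [180.0, 0.0, 90.0]
force: [0.0, 0.4, 0.7]
gripper_width: 41.6
gripper_force: 25.0
```

>>> arm_command:
  rows:
    - {"delta_pos":[0,0,-6],"roll":0,"jaw":32}
    - {"delta_pos":[0,0,-18],"roll":0,"jaw":32}
    - {"delta_pos":[0,0,-34],"roll":0,"jaw":32}
    - {"delta_pos":[0,0,-50],"roll":0,"jaw":32}
    - {"delta_pos":[6,0,-58],"roll":0,"jaw":32}
    - {"delta_pos":[18,0,-60],"roll":0,"jaw":32}
    - {"delta_pos":[35,1,-60],"roll":0,"jaw":32}
    - {"delta_pos":[58,2,-60],"roll":0,"jaw":32}
    - {"delta_pos":[86,3,-60],"roll":0,"jaw":32}
    - {"delta_pos":[116,3,-60],"roll":0,"jaw":32}
    - {"delta_pos":[148,3,-60],"roll":0,"jaw":32}
    - {"delta_pos":[180,3,-60],"roll":0,"jaw":32}
    - {"delta_pos":[212,3,-60],"roll":0,"jaw":32}
    - {"delta_pos":[244,3,-60],"roll":0,"jaw":32}
    - {"delta_pos":[272,3,-60],"roll":0,"jaw":32}
    - {"delta_pos":[296,3,-60],"roll":0,"jaw":32}
    - {"delta_pos":[316,3,-60],"roll":0,"jaw":32}
    - {"delta_pos":[329,3,-60],"roll":0,"jaw":32}
    - {"delta_pos":[336,3,-60],"roll":0,"jaw":32}
    - {"delta_pos":[338,3,-60],"roll":0,"jaw":32}

```text
time_s: 11.32
ee_pos: [506.3, 315.6, 109.8]
ee_rot: [-179.9, 0.0, 90.1]
force: [0.3, -0.0, -1.0]
gripper_width: 41.5
gripper_force: 25.0
```

>>> arm_command:
  rows:
    - {"delta_pos":[0,0,0],"roll":0,"jaw":32}
    - {"delta_pos":[0,0,8],"roll":0,"jaw":32}
    - {"delta_pos":[0,0,20],"roll":0,"jaw":32}
    - {"delta_pos":[0,0,33],"roll":0,"jaw":32}
    - {"delta_pos":[0,0,43],"roll":0,"jaw":32}
    - {"delta_pos":[0,0,51],"roll":0,"jaw":32}
    - {"delta_pos":[0,0,56],"roll":0,"jaw":32}
    - {"delta_pos":[0,0,58],"roll":0,"jaw":32}
    - {"delta_pos":[0,0,59],"roll":0,"jaw":32}
    - {"delta_pos":[0,0,60],"roll":0,"jaw":32}
    - {"delta_pos":[0,0,60.5],"roll":0,"jaw":32}
    - {"delta_pos":[0,0,61],"roll":0,"jaw":32}
    - {"delta_pos":[0,0,61],"roll":0,"jaw":32}

```text
time_s: 12.4
ee_pos: [507.4, 314.8, 50.5]
ee_rot: [179.9, -0.0, 90.0]
force: [-0.7, -1.4, 3.8]
gripper_width: 41.8
gripper_force: 25.0
```

>>> arm_command:
  rows:
    - {"delta_pos":[0,0,0],"roll":0,"jaw":100}
    - {"delta_pos":[0,0,0],"roll":0,"jaw":100}
    - {"delta_pos":[0,0,0],"roll":0,"jaw":100}
    - {"delta_pos":[0,0,0],"roll":0,"jaw":100}
    - {"delta_pos":[0,0,0],"roll":0,"jaw":100}
    - {"delta_pos":[0,0,-10],"roll":0,"jaw":100}
    - {"delta_pos":[0,0,-40],"roll":0,"jaw":100}
    - {"delta_pos":[0,0,-80],"roll":0,"jaw":100}
    - {"delta_pos":[-20,0,-100],"roll":0,"jaw":100}
    - {"delta_pos":[-60,-2,-100],"roll":0,"jaw":100}
    - {"delta_pos":[-100,-4,-100],"roll":0,"jaw":100}
    - {"delta_pos":[-140,-4,-100],"roll":0,"jaw":100}
    - {"delta_pos":[-180,-4,-100],"roll":0,"jaw":100}
    - {"delta_pos":[-220,-4,-100],"roll":0,"jaw":100}
    - {"delta_pos":[-260,-4,-100],"roll":0,"jaw":100}
    - {"delta_pos":[-300,-4,-100],"roll":0,"jaw":100}
    - {"delta_pos":[-340,-4,-100],"roll":0,"jaw":100}
    - {"delta_pos":[-380,-4,-100],"roll":0,"jaw":100}
    - {"delta_pos":[-400,-4,-100],"roll":0,"jaw":100}
    - {"delta_pos":[-400,-4,-100],"roll":0,"jaw":100}

```text
time_s: 14.07
ee_pos: [503.3, -89.3, 150.3]
ee_rot: [179.9, 0.1, 89.7]
force: [-0.5, 0.8, 0.2]
gripper_width: 91.3
gripper_force: 0.0
```

>>> arm_command:
  rows:
    - {"delta_pos":[0,0,0],"roll":0,"jaw":100}
    - {"delta_pos":[0,0,30],"roll":0,"jaw":100}
    - {"delta_pos":[0,0,60],"roll":0,"jaw":100}
    - {"delta_pos":[0,0,88],"roll":0,"jaw":100}
    - {"delta_pos":[0,0,104],"roll":0,"jaw":100}
    - {"delta_pos":[0,0,104],"roll":0,"jaw":100}
    - {"delta_pos":[0,0,104],"roll":0,"jaw":100}
    - {"delta_pos":[0,0,104],"roll":0,"jaw":48}
    - {"delta_pos":[0,0,104],"roll":0,"jaw":48}
    - {"delta_pos":[0,0,104],"roll":0,"jaw":48}
    - {"delta_pos":[0,0,104],"roll":0,"jaw":48}
    - {"delta_pos":[0,0,104],"roll":0,"jaw":48}
    - {"delta_pos":[0,0,104],"roll":0,"jaw":48}
    - {"delta_pos":[0,0,104],"roll":0,"jaw":48}

```text
time_s: 15.23
ee_pos: [503.4, -85.5, 45.9]
ee_rot: [179.9, 0.0, 90.0]
force: [0.1, 0.4, 2.9]
gripper_width: 55.5
gripper_force: 25.0
```

Amber goes to (499, 236), so dx is -4 and dy is +321.

>>> arm_command:
  rows:
    - {"delta_pos":[0,0,-6],"roll":0,"jaw":48}
    - {"delta_pos":[0,0,-18],"roll":0,"jaw":48}
    - {"delta_pos":[0,0,-34],"roll":0,"jaw":48}
    - {"delta_pos":[0,0,-50],"roll":0,"jaw":48}
    - {"delta_pos":[6,0,-58],"roll":0,"jaw":48}
    - {"delta_pos":[18,0,-60],"roll":0,"jaw":48}
    - {"delta_pos":[35,-1,-60],"roll":0,"jaw":48}
    - {"delta_pos":[58,-2,-60],"roll":0,"jaw":48}
    - {"delta_pos":[86,-3,-60],"roll":0,"jaw":48}
    - {"delta_pos":[116,-4,-60],"roll":0,"jaw":48}
    - {"delta_pos":[146,-4,-60],"roll":0,"jaw":48}
    - {"delta_pos":[176,-4,-60],"roll":0,"jaw":48}
    - {"delta_pos":[206,-4,-60],"roll":0,"jaw":48}
    - {"delta_pos":[236,-4,-60],"roll":0,"jaw":48}
    - {"delta_pos":[262,-4,-60],"roll":0,"jaw":48}
    - {"delta_pos":[284,-4,-60],"roll":0,"jaw":48}
    - {"delta_pos":[302,-4,-60],"roll":0,"jaw":48}
    - {"delta_pos":[313,-4,-60],"roll":0,"jaw":48}
    - {"delta_pos":[319,-4,-60],"roll":0,"jaw":48}
    - {"delta_pos":[321,-4,-60],"roll":0,"jaw":48}

```text
time_s: 16.9
ee_pos: [498.3, 236.4, 104.8]
ee_rot: [-179.9, 0.0, 90.1]
force: [-0.2, -0.5, -2.3]
gripper_width: 55.5
gripper_force: 25.0
```

>>> arm_command:
  rows:
    - {"delta_pos":[0,0,0],"roll":0,"jaw":48}
    - {"delta_pos":[0,0,8],"roll":0,"jaw":48}
    - {"delta_pos":[0,0,20],"roll":0,"jaw":48}
    - {"delta_pos":[0,0,33],"roll":0,"jaw":48}
    - {"delta_pos":[0,0,43],"roll":0,"jaw":48}
    - {"delta_pos":[0,0,51],"roll":0,"jaw":48}
    - {"delta_pos":[0,0,56],"roll":0,"jaw":48}
    - {"delta_pos":[0,0,58],"roll":0,"jaw":48}
    - {"delta_pos":[0,0,59],"roll":0,"jaw":48}
    - {"delta_pos":[0,0,60],"roll":0,"jaw":48}
    - {"delta_pos":[0,0,60.5],"roll":0,"jaw":48}
    - {"delta_pos":[0,0,61],"roll":0,"jaw":48}
    - {"delta_pos":[0,0,61],"roll":0,"jaw":48}

```text
time_s: 17.98
ee_pos: [499.3, 235.6, 45.9]
ee_rot: [179.9, -0.0, 90.0]
force: [-1.3, -1.8, 6.3]
gripper_width: 55.4
gripper_force: 25.0
```

>>> arm_command:
  rows:
    - {"delta_pos":[0,0,0],"roll":0,"jaw":100}
    - {"delta_pos":[0,0,0],"roll":0,"jaw":100}
    - {"delta_pos":[0,0,0],"roll":0,"jaw":100}
    - {"delta_pos":[0,0,0],"roll":0,"jaw":100}
    - {"delta_pos":[0,0,0],"roll":0,"jaw":100}
    - {"delta_pos":[0,0,-10],"roll":0,"jaw":100}
    - {"delta_pos":[0,0,-40],"roll":0,"jaw":100}
    - {"delta_pos":[0,0,-80],"roll":0,"jaw":100}
    - {"delta_pos":[-20,0,-115],"roll":0,"jaw":100}
    - {"delta_pos":[-55,16,-130],"roll":0,"jaw":100}
    - {"delta_pos":[-90,32,-145],"roll":0,"jaw":100}
    - {"delta_pos":[-125,48,-155],"roll":0,"jaw":100}
    - {"delta_pos":[-160,60,-160],"roll":0,"jaw":100}
    - {"delta_pos":[-195,68,-160],"roll":0,"jaw":100}
    - {"delta_pos":[-225,71,-160],"roll":0,"jaw":100}
    - {"delta_pos":[-250,71,-160],"roll":0,"jaw":100}
    - {"delta_pos":[-257,71,-160],"roll":0,"jaw":100}
    - {"delta_pos":[-257,71,-160],"roll":0,"jaw":100}
    - {"delta_pos":[-257,71,-160],"roll":0,"jaw":100}
    - {"delta_pos":[-257,71,-160],"roll":0,"jaw":100}

```text
time_s: 19.65
ee_pos: [570.0, -20.2, 204.7]
ee_rot: [180.0, -0.0, 90.1]
force: [-0.2, -0.4, 0.3]
gripper_width: 91.3
gripper_force: 0.0
```

```bash
python3 - <<'E'
from h import *
f=wrist("w2"); P=cloud(f); X,Y,Z=P[...,0],P[...,1],P[...,2]
m=(X>530)&(X<612)&(Y>-70)&(Y<30)&(Z>18)&(Z<28); m=cv2.morphologyEx(m.astype(np.uint8),cv2.MORPH_OPEN,np.ones((5,5)))>0
q=np.argwhere(m)[:,::-1]; print(m.sum(),cv2.minAreaRect(ray(f,q,23).astype(np.float32)),np.median(Z[m]), q.mean(0))
g=env.grab_frame("scene"); g2=cv2.resize(g["img"][130:300,190:420],None,fx=2.4,fy=2.4)
a=np.zeros((408+384,552,3),np.uint8); a[:408]=g2; a[408:,:512]=f["img"]
cv2.imwrite("pics/chk1.png",cv2.resize(a,None,fx=.75,fy=.75))
E
```

```text
ee [570.  -20.2 204.7] [ 1.7999e+02 -4.0000e-02  9.0070e+01] cam [570.  60. 376.] t 19.65
4489 ((571.0596923828125, -20.752578735351562), (84.02033996582031, 61.56505584716797), 88.84873962402344) 24.656475811556696 [255.69280463 170.28915126]
```

View pics/chk1.png

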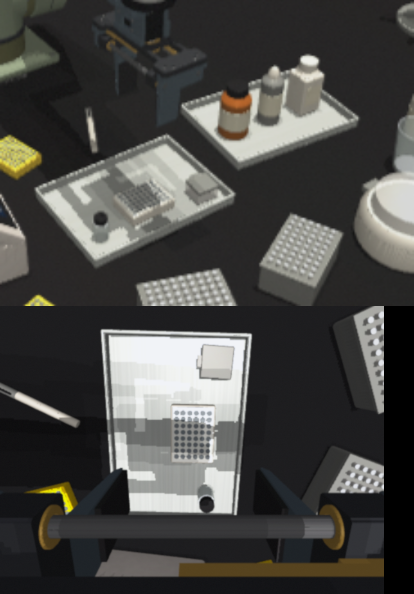

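All three bottles stand upright in the empty tray. The white plate lies alone at wrist pixel (256,170), at (571, -20.8) with yaw -1.2°. I'll grasp it now.

>>> arm_command:
  rows:
    - {"delta_pos":[-0.5,1,40],"roll":0.24,"jaw":100}
    - {"delta_pos":[-0.5,1,80],"roll":0.24,"jaw":100}
    - {"delta_pos":[-0.5,1,115],"roll":0.24,"jaw":100}
    - {"delta_pos":[-0.5,1,145],"roll":0.24,"jaw":100}
    - {"delta_pos":[-0.5,1,168],"roll":0.24,"jaw":100}
    - {"delta_pos":[-0.5,1,182],"roll":0.24,"jaw":100}
    - {"delta_pos":[-0.5,1,190],"roll":0.24,"jaw":100}
    - {"delta_pos":[-0.5,1,193],"roll":0.24,"jaw":100}
    - {"delta_pos":[-0.5,1,193],"roll":0.24,"jaw":100}
    - {"delta_pos":[-0.5,1,193],"roll":0.24,"jaw":100}

```text
time_s: 20.58
ee_pos: [572.0, -21.6, 12.4]
ee_rot: [179.9, 0.0, 88.8]
force: [0.2, 0.6, 0.1]
gripper_width: 91.2
gripper_force: 0.0
```

>>> arm_command:
  squeeze: 15
  rows:
    - {"delta_pos":[0,0,0],"roll":0,"jaw":55}
    - {"delta_pos":[0,0,0],"roll":0,"jaw":55}
    - {"delta_pos":[0,0,0],"roll":0,"jaw":55}
    - {"delta_pos":[0,0,0],"roll":0,"jaw":55}
    - {"delta_pos":[0,0,0],"roll":0,"jaw":55}
    - {"delta_pos":[0,0,0],"roll":0,"jaw":55}
    - {"delta_pos":[0,0,0],"roll":0,"jaw":55}
    - {"delta_pos":[0,0,-6],"roll":0,"jaw":55}
    - {"delta_pos":[0,0,-20],"roll":0,"jaw":55}
    - {"delta_pos":[0,0,-40],"roll":0,"jaw":55}
    - {"delta_pos":[0,0,-65],"roll":0,"jaw":55}
    - {"delta_pos":[0,0,-90],"roll":0,"jaw":55}
    - {"delta_pos":[0,0,-115],"roll":0,"jaw":55}
    - {"delta_pos":[0,0,-140],"roll":0,"jaw":55}
    - {"delta_pos":[0,0,-165],"roll":0,"jaw":55}
    - {"delta_pos":[0,0,-190],"roll":0,"jaw":55}
    - {"delta_pos":[0,0,-210],"roll":0,"jaw":55}
    - {"delta_pos":[0,0,-225],"roll":0,"jaw":55}
    - {"delta_pos":[0,0,-230],"roll":0,"jaw":55}

```text
time_s: 22.17
ee_pos: [572.1, -21.9, 244.4]
ee_rot: [179.7, 0.0, 88.8]
force: [0.1, 0.5, -0.0]
gripper_width: 61.5
gripper_force: 15.0
```

>>> arm_command:
  rows:
    - {"delta_pos":[-6,-1,-20],"roll":0,"jaw":55}
    - {"delta_pos":[-20,-5,-45],"roll":0.1,"jaw":55}
    - {"delta_pos":[-42,-10,-70],"roll":0.2,"jaw":55}
    - {"delta_pos":[-68,-16,-95],"roll":0.3,"jaw":55}
    - {"delta_pos":[-96,-22,-115],"roll":0.4,"jaw":55}
    - {"delta_pos":[-126,-28,-130],"roll":0.5,"jaw":55}
    - {"delta_pos":[-156,-35,-141],"roll":0.6,"jaw":55}
    - {"delta_pos":[-186,-42,-141],"roll":0.7,"jaw":55}
    - {"delta_pos":[-216,-49,-141],"roll":0.8,"jaw":55}
    - {"delta_pos":[-246,-56,-141],"roll":0.9,"jaw":55}
    - {"delta_pos":[-276,-63,-141],"roll":1.0,"jaw":55}
    - {"delta_pos":[-304,-69,-141],"roll":1.1,"jaw":55}
    - {"delta_pos":[-330,-74,-141],"roll":1.2,"jaw":55}
    - {"delta_pos":[-352,-79,-141],"roll":1.3,"jaw":55}
    - {"delta_pos":[-368,-82,-141],"roll":1.3,"jaw":55}
    - {"delta_pos":[-377,-83,-141],"roll":1.3,"jaw":55}
    - {"delta_pos":[-380,-83,-141],"roll":1.3,"jaw":55}
    - {"delta_pos":[-380,-83,-141],"roll":1.3,"jaw":55}
    - {"delta_pos":[-380,-83,-141],"roll":1.3,"jaw":55}

```text
time_s: 23.75
ee_pos: [480.7, -399.1, 382.4]
ee_rot: [-180.0, -0.0, 82.4]
force: [0.6, -1.2, -0.4]
gripper_width: 61.7
gripper_force: 15.0
```

```bash
python3 - <<'E'
from h import *
f=wrist("w3"); P=cloud(f); Z=P[...,2]
print(np.array2string(Z[60:300:12,256].round(0)))
m=(abs(Z-134.5)<3.2); n,l,st,ce=cv2.connectedComponentsWithStats(m.astype(np.uint8))
for i in np.argsort(-st[1:,4])[:4]+1:
    q=P[l==i]; print(st[i],ce[i].round(0),np.median(q,0).round(1),cv2.minAreaRect(q[:,:2].astype(np.float32)))
E
```

```text
ee [ 480.7 -399.1  382.4] [-1.800e+02 -5.000e-02  8.238e+01] cam [ 491. -320.  554.] t 23.75
[123. 133. 141. 136. 137. 135. 137. 136. 134. 383. 396. 395. 395. 394.
 396. 395. 395. 395. 395. 478.]
[ 217   89   64   77 4709] [248. 127.] [ 477.8 -357.5  135.1] ((477.4662780761719, -359.9134826660156), (91.58876037597656, 75.22106170654297), 82.28924560546875)
[ 163   67  171   10 1131] [248.  73.] [ 484.7 -296.6  134. ] ((486.4398193359375, -295.33349609375), (10.17745304107666, 198.47445678710938), 82.39895629882812)
[222  67   4   2   5] [224.  67.] [ 459.  -286.7  131.5] ((458.5608215332031, -287.0188293457031), (1.0929644107818604, 3.45255970954895), 82.74859619140625)
[292  67   2   2   2] [292.  68.] [ 538.2 -297.7  131.3] ((538.24658203125, -297.65301513671875), (1.580529808998108, 0.0), -143.5513916015625)
```

View pics/w3.png

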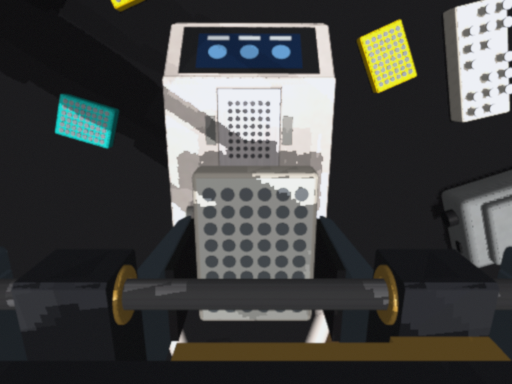

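The recess is visible at (217–282, 88–165), with its far edge slightly hidden by the held plate. I'll refine with the block's dot grid and check the plate's place in the hand.

```bash
python3 - <<'E'
from h import *
f=dict(np.load("w3.npz")); P=cloud(f); Z=P[...,2]
g=cv2.cvtColor(f["img"],cv2.COLOR_BGR2GRAY)
def dots(x0,x1,y0,y1,z,C,mn,mx):
    b=cv2.adaptiveThreshold(g,255,cv2.ADAPTIVE_THRESH_MEAN_C,cv2.THRESH_BINARY_INV,C,12)
    m=np.zeros_like(b); m[y0:y1,x0:x1]=b[y0:y1,x0:x1]
    n,l,st,ce=cv2.connectedComponentsWithStats(m,connectivity=4)
    k=[i for i in range(1,n) if mn<=st[i,4]<=mx and max(st[i,2:4])<2*min(st[i,2:4])+2]
    p=ray(f,ce[k],z); r=cv2.minAreaRect(p.astype(np.float32)); print(len(k),r,p.mean(0)); return p
dots(222,278,96,164,134,11,5,40)
dots(198,312,184,280,394,31,40,300)
m=(abs(Z-395)<4); n,l,st,ce=cv2.connectedComponentsWithStats(m.astype(np.uint8)); i=1+np.argmax(st[1:,4]); q=P[l==i]; r=cv2.minAreaRect(q[:,:2].astype(np.float32)); print(st[i],r,np.percentile(q[:,2],[5,50,95]))
yx=np.radians(82.4); a=np.array([np.cos(yx),np.sin(yx)]); b=np.array([np.sin(yx),-np.cos(yx)])
d=q[:,:2]-np.array([480.7,-399.1]); print("plate edge along tool x, y:",np.percentile(d@a,[0.5,99.5]),np.percentile(d@b,[0.5,99.5]))
# recess edges about TCP axes
m=(abs(Z-134.5)<3.2); n,l,st,ce=cv2.connectedComponentsWithStats(m.astype(np.uint8)); i=1+np.argmax(st[1:,4]);d=P[l==i][:,:2]-np.array([480.7,-399.1]); print("recess",np.percentile(d@a,[0.5,99.5]),np.percentile(d@b,[.5,99.5]))
E
```

```text
44 ((473.74066162109375, -361.25299072265625), (63.61592483520508, 53.729835510253906), 82.15056610107422) [ 476.48317389 -360.41876535]
30 ((482.697509765625, -384.7234191894531), (36.887203216552734, 46.38499069213867), 82.35171508789062) [ 482.58803321 -384.95437829]
[  172   171   166   108 13448] ((482.38470458984375, -384.78289794921875), (58.06404113769531, 80.5897216796875), 82.73566436767578) [393.48619748 395.20070335 396.42840552]
plate edge along tool x, y: [-13.04723099  42.9900995 ] [-34.52778436  34.12236384]
recess [-6.74243267 84.16762801] [-45.1026854   28.54666823]
```

>>> arm_command:
  rows:
    - {"delta_pos":[10,-3,5],"roll":0,"jaw":55}
    - {"delta_pos":[24,-6,15],"roll":0,"jaw":55}
    - {"delta_pos":[35,-8,32],"roll":0,"jaw":55}
    - {"delta_pos":[35.3,-8.3,56],"roll":0,"jaw":55}
    - {"delta_pos":[35.3,-8.3,82],"roll":0,"jaw":55}
    - {"delta_pos":[35.3,-8.3,108],"roll":0,"jaw":55}
    - {"delta_pos":[35.3,-8.3,134],"roll":0,"jaw":55}
    - {"delta_pos":[35.3,-8.3,158],"roll":0,"jaw":55}
    - {"delta_pos":[35.3,-8.3,180],"roll":0,"jaw":55}
    - {"delta_pos":[35.3,-8.3,200],"roll":0,"jaw":55}
    - {"delta_pos":[35.3,-8.3,212],"roll":0,"jaw":55}
    - {"delta_pos":[35.3,-8.3,220],"roll":0,"jaw":55}
    - {"delta_pos":[35.3,-8.3,224],"roll":0,"jaw":55}
    - {"delta_pos":[35.3,-8.3,224],"roll":0,"jaw":55}
    - {"delta_pos":[35.3,-8.3,224],"roll":0,"jaw":55}
    - {"delta_pos":[35.3,-8.3,224],"roll":0,"jaw":55}

```text
time_s: 25.13
ee_pos: [477.4, -364.3, 159.7]
ee_rot: [179.9, 0.1, 82.3]
force: [0.3, 0.4, -1.1]
gripper_width: 62.1
gripper_force: 15.0
```

```bash
python3 - <<'E'
from h import *
f=wrist("w4"); P=cloud(f); Z=P[...,2]; s=env.state(); print(s["force"])
g=env.grab_frame("scene"); c=cv2.resize(g["img"][180:320,50:220],None,fx=3,fy=3,interpolation=cv2.INTER_CUBIC)
a=np.zeros((420,510+512,3),np.uint8); a[:,:510]=c; a[:384,510:]=f["img"]; cv2.imwrite("pics/chk2.png",cv2.resize(a,None,fx=.78,fy=.78))
E
```

```text
ee [ 477.4 -364.3  159.7] [1.7989e+02 7.0000e-02 8.2330e+01] cam [ 488. -285.  331.] t 25.1333
[ 0.68558227 -0.20586697  0.08488988]
```

View pics/chk2.png

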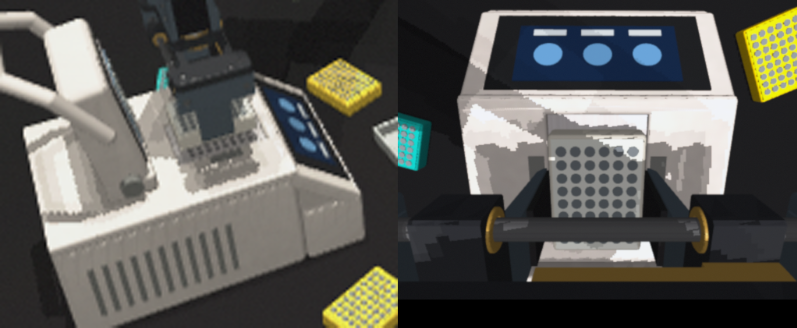

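The plate hovers centred over the recess, at 553–645 against a recess of 546–649 in the wrist half of the picture. I'll lower it gently.

>>> arm_command:
  rows:
    - {"delta_pos":[1,0,3],"roll":0,"jaw":55}
    - {"delta_pos":[1,0,6],"roll":0,"jaw":55}
    - {"delta_pos":[1,0,9],"roll":0,"jaw":55}
    - {"delta_pos":[1,0,11],"roll":0,"jaw":55}
    - {"delta_pos":[1,0,13],"roll":0,"jaw":55}
    - {"delta_pos":[1,0,14.5],"roll":0,"jaw":55}
    - {"delta_pos":[1,0,15.5],"roll":0,"jaw":55}
    - {"delta_pos":[1,0,15.5],"roll":0,"jaw":55}
    - {"delta_pos":[1,0,15.5],"roll":0,"jaw":55}

```text
time_s: 25.98
ee_pos: [477.0, -363.1, 143.0]
ee_rot: [180.0, 0.0, 82.3]
force: [0.7, -0.4, 0.3]
gripper_width: 62.0
gripper_force: 15.0
```

>>> arm_command:
  rows:
    - {"delta_pos":[0,0,0.4],"roll":0,"jaw":55}
    - {"delta_pos":[0,0,0.8],"roll":0,"jaw":55}
    - {"delta_pos":[0,0,0.8],"roll":0,"jaw":55}
    - {"delta_pos":[0,0,0.8],"roll":0,"jaw":55}

```text
time_s: 26.32
ee_pos: [477.0, -363.1, 142.8]
ee_rot: [180.0, 0.0, 82.3]
force: [-1.5, 0.5, 5.3]
gripper_width: 62.2
gripper_force: 15.0
```

Contact (5 N). Now I'll open slowly, rise clear and look.

>>> arm_command:
  rows:
    - {"delta_pos":[0,0,0],"roll":0,"jaw":75}
    - {"delta_pos":[0,0,0],"roll":0,"jaw":80}
    - {"delta_pos":[0,0,0],"roll":0,"jaw":90}
    - {"delta_pos":[0,0,0],"roll":0,"jaw":90}
    - {"delta_pos":[0,0,0],"roll":0,"jaw":90}
    - {"delta_pos":[0,0,-6],"roll":0,"jaw":90}
    - {"delta_pos":[0,0,-20],"roll":0,"jaw":90}
    - {"delta_pos":[0,0,-50],"roll":0,"jaw":90}
    - {"delta_pos":[0,0,-90],"roll":0,"jaw":100}
    - {"delta_pos":[0,0,-130],"roll":0,"jaw":100}
    - {"delta_pos":[0,0,-170],"roll":0,"jaw":100}
    - {"delta_pos":[0,0,-200],"roll":0,"jaw":100}
    - {"delta_pos":[0,0,-200],"roll":0,"jaw":100}
    - {"delta_pos":[0,0,-200],"roll":0,"jaw":100}

```text
time_s: 27.48
ee_pos: [477.4, -363.4, 344.7]
ee_rot: [179.7, 0.2, 82.3]
force: [-0.2, 1.3, -1.2]
gripper_width: 91.5
gripper_force: 0.0
```

```bash
python3 - <<'E'
from h import *
f=wrist("w5"); P=cloud(f); Z=P[...,2]
m=(abs(Z-155)<4); m=cv2.morphologyEx(m.astype(np.uint8),cv2.MORPH_OPEN,np.ones((3,3)))
n,l,st,ce=cv2.connectedComponentsWithStats(m); i=1+np.argmax(st[1:,4]); q=P[l==i]; print(st[i],cv2.minAreaRect(q[:,:2].astype(np.float32)),np.percentile(q[:,2],[5,50,95]))
for k in ((q[:,1]>-340),(q[:,1]<-380),(q[:,0]<465),(q[:,0]>490)): print(np.median(q[k][:,2]))
E
```

```text
ee [ 477.4 -363.4  344.7] [1.7974e+02 1.6000e-01 8.2310e+01] cam [ 487. -283.  516.] t 27.4833
[ 224  129   59   76 4311] ((476.51226806640625, -362.0886535644531), (83.315185546875, 62.039249420166016), 82.39055633544922) [154.03251288 155.72250615 157.08139904]
155.55658569097906
155.75333340380715
155.68006009409856
155.6286076042882
```

View pics/w5.png

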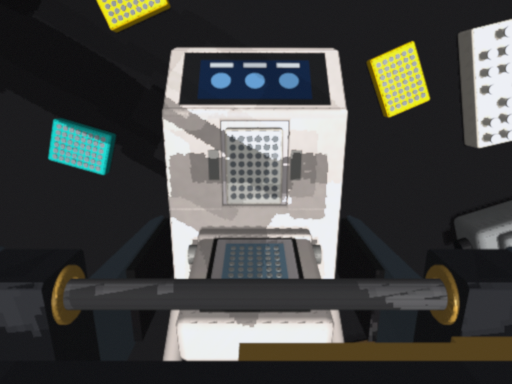

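The plate lies level inside the recess outline (220–289, 121–206), centred at (476.5, -362.1). Next I'll take the bottles back, amber first.

>>> arm_command:
  rows:
    - {"delta_pos":[20,-2,0],"roll":-0.2,"jaw":100}
    - {"delta_pos":[55,-5,0],"roll":-0.4,"jaw":100}
    - {"delta_pos":[95,-9,0],"roll":-0.6,"jaw":100}
    - {"delta_pos":[135,-13,0],"roll":-0.8,"jaw":100}
    - {"delta_pos":[175,-17,10],"roll":-1,"jaw":100}
    - {"delta_pos":[214,-21,25],"roll":-1.2,"jaw":100}
    - {"delta_pos":[253,-25,40],"roll":-1.4,"jaw":100}
    - {"delta_pos":[291,-29,55],"roll":-1.54,"jaw":100}
    - {"delta_pos":[329,-33,70],"roll":-1.54,"jaw":100}
    - {"delta_pos":[367,-37,85],"roll":-1.54,"jaw":100}
    - {"delta_pos":[405,-41,100],"roll":-1.54,"jaw":100}
    - {"delta_pos":[443,-45,115],"roll":-1.54,"jaw":100}
    - {"delta_pos":[481,-49,130],"roll":-1.54,"jaw":100}
    - {"delta_pos":[520,-53,140],"roll":-1.54,"jaw":100}
    - {"delta_pos":[555,-56,145],"roll":-1.54,"jaw":100}
    - {"delta_pos":[580,-58,145],"roll":-1.54,"jaw":100}
    - {"delta_pos":[593,-58.5,145],"roll":-1.54,"jaw":100}
    - {"delta_pos":[596.5,-58.5,145],"roll":-1.54,"jaw":100}
    - {"delta_pos":[596.5,-58.5,145],"roll":-1.54,"jaw":100}
    - {"delta_pos":[596.5,-58.5,145],"roll":-1.54,"jaw":100}

```text
time_s: 29.2
ee_pos: [498.4, 234.6, 196.7]
ee_rot: [-179.9, 0.1, 90.0]
force: [0.8, -0.4, -0.2]
gripper_width: 91.3
gripper_force: 0.0
```

>>> arm_command:
  rows:
    - {"delta_pos":[0,0,0],"roll":0,"jaw":100}
    - {"delta_pos":[0,0,0],"roll":0,"jaw":100}
    - {"delta_pos":[0,0,0],"roll":0,"jaw":100}

```text
time_s: 29.45
ee_pos: [498.8, 234.8, 197.4]
ee_rot: [180.0, 0.0, 89.9]
force: [-0.5, 0.0, 0.6]
gripper_width: 91.1
gripper_force: 0.0
```

```bash
python3 - <<'E'
from h import *
f=wrist("w6"); P=cloud(f); Z=P[...,2]
for n,(x,y),top in(("amber",(499,235),107),("slim",(507,315),119),("square",(515,397),111)):
    m=(abs(Z-top)<6)&(np.hypot(P[...,0]-x,P[...,1]-y)<30)
    if m.sum()>9:
        q=np.argwhere(m)[:,::-1]; c,r=cv2.minEnclosingCircle(q.astype(np.int32)); print(n,m.sum(),np.median(P[m],0).round(1),ray(f,c,top).round(1))
E
```

```text
ee [498.8 234.8 197.4] [1.7998e+02 1.0000e-02 8.9930e+01] cam [499. 315. 369.] t 29.45
amber 1858 [498.8 236.8 107.9] [[498.9 236.3]]
slim 584 [507.3 314.6 117.2] [[507.3 314.7]]
```

>>> arm_command:
  squeeze: 25
  rows:
    - {"delta_pos":[1,0,35],"roll":0,"jaw":100}
    - {"delta_pos":[1,0,70],"roll":0,"jaw":100}
    - {"delta_pos":[1,0,105],"roll":0,"jaw":100}
    - {"delta_pos":[1,0,130],"roll":0,"jaw":100}
    - {"delta_pos":[1,0,145],"roll":0,"jaw":100}
    - {"delta_pos":[1,0,151],"roll":0,"jaw":100}
    - {"delta_pos":[1,0,151],"roll":0,"jaw":100}
    - {"delta_pos":[1,0,151],"roll":0,"jaw":100}
    - {"delta_pos":[1,0,151],"roll":0,"jaw":48}
    - {"delta_pos":[1,0,151],"roll":0,"jaw":48}
    - {"delta_pos":[1,0,151],"roll":0,"jaw":48}
    - {"delta_pos":[1,0,151],"roll":0,"jaw":48}
    - {"delta_pos":[1,0,151],"roll":0,"jaw":48}
    - {"delta_pos":[1,0,151],"roll":0,"jaw":48}
    - {"delta_pos":[1,0,151],"roll":0,"jaw":48}
    - {"delta_pos":[1,0,151],"roll":0,"jaw":48}

```text
time_s: 30.83
ee_pos: [498.9, 237.0, 46.4]
ee_rot: [180.0, -0.0, 90.0]
force: [-0.3, -0.2, 2.4]
gripper_width: 55.8
gripper_force: 25.0
```

>>> arm_command:
  rows:
    - {"delta_pos":[0,0,-6],"roll":0,"jaw":48}
    - {"delta_pos":[0,0,-18],"roll":0,"jaw":48}
    - {"delta_pos":[0,0,-34],"roll":0,"jaw":48}
    - {"delta_pos":[0,0,-50],"roll":0,"jaw":48}
    - {"delta_pos":[-6,0,-58],"roll":0,"jaw":48}
    - {"delta_pos":[-18,0,-60],"roll":0,"jaw":48}
    - {"delta_pos":[-35,1,-60],"roll":0,"jaw":48}
    - {"delta_pos":[-58,2,-60],"roll":0,"jaw":48}
    - {"delta_pos":[-86,3,-60],"roll":0,"jaw":48}
    - {"delta_pos":[-116,4,-60],"roll":0,"jaw":48}
    - {"delta_pos":[-146,4,-60],"roll":0,"jaw":48}
    - {"delta_pos":[-176,4,-60],"roll":0,"jaw":48}
    - {"delta_pos":[-206,4,-60],"roll":0,"jaw":48}
    - {"delta_pos":[-236,4,-60],"roll":0,"jaw":48}
    - {"delta_pos":[-262,4,-60],"roll":0,"jaw":48}
    - {"delta_pos":[-284,4,-60],"roll":0,"jaw":48}
    - {"delta_pos":[-302,4,-60],"roll":0,"jaw":48}
    - {"delta_pos":[-314,4,-60],"roll":0,"jaw":48}
    - {"delta_pos":[-320,4,-60],"roll":0,"jaw":48}
    - {"delta_pos":[-322,4,-60],"roll":0,"jaw":48}

```text
time_s: 32.5
ee_pos: [502.1, -86.0, 105.7]
ee_rot: [-179.9, -0.0, 89.9]
force: [-0.8, -0.8, -1.2]
gripper_width: 55.4
gripper_force: 25.0
```

>>> arm_command:
  rows:
    - {"delta_pos":[0,0,0],"roll":0,"jaw":48}
    - {"delta_pos":[0,0,8],"roll":0,"jaw":48}
    - {"delta_pos":[0,0,20],"roll":0,"jaw":48}
    - {"delta_pos":[0,0,33],"roll":0,"jaw":48}
    - {"delta_pos":[0,0,43],"roll":0,"jaw":48}
    - {"delta_pos":[0,0,51],"roll":0,"jaw":48}
    - {"delta_pos":[0,0,56],"roll":0,"jaw":48}
    - {"delta_pos":[0,0,58],"roll":0,"jaw":48}
    - {"delta_pos":[0,0,59],"roll":0,"jaw":48}
    - {"delta_pos":[0,0,60],"roll":0,"jaw":48}
    - {"delta_pos":[0,0,60.5],"roll":0,"jaw":48}
    - {"delta_pos":[0,0,61],"roll":0,"jaw":48}
    - {"delta_pos":[0,0,61],"roll":0,"jaw":48}

```text
time_s: 33.58
ee_pos: [503.2, -85.1, 46.4]
ee_rot: [179.9, 0.0, 90.0]
force: [-2.0, 0.9, 6.1]
gripper_width: 55.7
gripper_force: 25.0
```

Next is slim at (507.3, 314.8), dx +4 and dy +400, with the final TCP z about 51.

>>> arm_command:
  rows:
    - {"delta_pos":[0,0,0],"roll":0,"jaw":100}
    - {"delta_pos":[0,0,0],"roll":0,"jaw":100}
    - {"delta_pos":[0,0,0],"roll":0,"jaw":100}
    - {"delta_pos":[0,0,0],"roll":0,"jaw":100}
    - {"delta_pos":[0,0,0],"roll":0,"jaw":100}
    - {"delta_pos":[0,0,-10],"roll":0,"jaw":100}
    - {"delta_pos":[0,0,-40],"roll":0,"jaw":100}
    - {"delta_pos":[0,0,-80],"roll":0,"jaw":100}
    - {"delta_pos":[20,0,-105],"roll":0,"jaw":100}
    - {"delta_pos":[60,2,-105],"roll":0,"jaw":100}
    - {"delta_pos":[100,4,-105],"roll":0,"jaw":100}
    - {"delta_pos":[140,4,-105],"roll":0,"jaw":100}
    - {"delta_pos":[180,4,-105],"roll":0,"jaw":100}
    - {"delta_pos":[220,4,-105],"roll":0,"jaw":100}
    - {"delta_pos":[260,4,-105],"roll":0,"jaw":100}
    - {"delta_pos":[300,4,-105],"roll":0,"jaw":100}
    - {"delta_pos":[340,4,-105],"roll":0,"jaw":100}
    - {"delta_pos":[380,4,-105],"roll":0,"jaw":100}
    - {"delta_pos":[400,4,-105],"roll":0,"jaw":100}
    - {"delta_pos":[400,4,-105],"roll":0,"jaw":100}

```text
time_s: 35.25
ee_pos: [506.5, 319.4, 150.5]
ee_rot: [179.9, -0.1, 90.3]
force: [0.6, -0.5, 0.1]
gripper_width: 91.2
gripper_force: 0.0
```

>>> arm_command:
  rows:
    - {"delta_pos":[0,0,0],"roll":0,"jaw":100}
    - {"delta_pos":[0,0,30],"roll":0,"jaw":100}
    - {"delta_pos":[0,0,60],"roll":0,"jaw":100}
    - {"delta_pos":[0,0,85],"roll":0,"jaw":100}
    - {"delta_pos":[0,0,99],"roll":0,"jaw":100}
    - {"delta_pos":[0,0,99],"roll":0,"jaw":100}
    - {"delta_pos":[0,0,99],"roll":0,"jaw":100}
    - {"delta_pos":[0,0,99],"roll":0,"jaw":32}
    - {"delta_pos":[0,0,99],"roll":0,"jaw":32}
    - {"delta_pos":[0,0,99],"roll":0,"jaw":32}
    - {"delta_pos":[0,0,99],"roll":0,"jaw":32}
    - {"delta_pos":[0,0,99],"roll":0,"jaw":32}
    - {"delta_pos":[0,0,99],"roll":0,"jaw":32}
    - {"delta_pos":[0,0,99],"roll":0,"jaw":32}
    - {"delta_pos":[0,0,99],"roll":0,"jaw":32}

```text
time_s: 36.5
ee_pos: [506.8, 315.0, 51.2]
ee_rot: [180.0, -0.0, 90.0]
force: [0.5, 0.4, -1.1]
gripper_width: 41.8
gripper_force: 25.0
```

>>> arm_command:
  rows:
    - {"delta_pos":[0,0,-6],"roll":0,"jaw":32}
    - {"delta_pos":[0,0,-18],"roll":0,"jaw":32}
    - {"delta_pos":[0,0,-34],"roll":0,"jaw":32}
    - {"delta_pos":[0,0,-50],"roll":0,"jaw":32}
    - {"delta_pos":[-6,0,-58],"roll":0,"jaw":32}
    - {"delta_pos":[-18,0,-60],"roll":0,"jaw":32}
    - {"delta_pos":[-35,-1,-60],"roll":0,"jaw":32}
    - {"delta_pos":[-58,-2,-60],"roll":0,"jaw":32}
    - {"delta_pos":[-86,-3,-60],"roll":0,"jaw":32}
    - {"delta_pos":[-116,-3,-60],"roll":0,"jaw":32}
    - {"delta_pos":[-148,-3,-60],"roll":0,"jaw":32}
    - {"delta_pos":[-180,-3,-60],"roll":0,"jaw":32}
    - {"delta_pos":[-212,-3,-60],"roll":0,"jaw":32}
    - {"delta_pos":[-244,-3,-60],"roll":0,"jaw":32}
    - {"delta_pos":[-272,-3,-60],"roll":0,"jaw":32}
    - {"delta_pos":[-296,-3,-60],"roll":0,"jaw":32}
    - {"delta_pos":[-316,-3,-60],"roll":0,"jaw":32}
    - {"delta_pos":[-329,-3,-60],"roll":0,"jaw":32}
    - {"delta_pos":[-335,-3,-60],"roll":0,"jaw":32}
    - {"delta_pos":[-337.5,-3,-60],"roll":0,"jaw":32}

```text
time_s: 38.17
ee_pos: [502.3, -24.2, 110.3]
ee_rot: [-179.9, 0.0, 89.9]
force: [-0.0, -0.1, -0.5]
gripper_width: 41.3
gripper_force: 25.0
```

>>> arm_command:
  rows:
    - {"delta_pos":[0,0,0],"roll":0,"jaw":32}
    - {"delta_pos":[0,0,8],"roll":0,"jaw":32}
    - {"delta_pos":[0,0,20],"roll":0,"jaw":32}
    - {"delta_pos":[0,0,33],"roll":0,"jaw":32}
    - {"delta_pos":[0,0,43],"roll":0,"jaw":32}
    - {"delta_pos":[0,0,51],"roll":0,"jaw":32}
    - {"delta_pos":[0,0,56],"roll":0,"jaw":32}
    - {"delta_pos":[0,0,58],"roll":0,"jaw":32}
    - {"delta_pos":[0,0,59],"roll":0,"jaw":32}
    - {"delta_pos":[0,0,60],"roll":0,"jaw":32}
    - {"delta_pos":[0,0,60.5],"roll":0,"jaw":32}
    - {"delta_pos":[0,0,61],"roll":0,"jaw":32}
    - {"delta_pos":[0,0,61],"roll":0,"jaw":32}

```text
time_s: 39.25
ee_pos: [504.2, -22.6, 51.1]
ee_rot: [179.9, 0.0, 90.0]
force: [-1.6, 0.1, 3.8]
gripper_width: 41.4
gripper_force: 25.0
```

Now square at (515.3, 396.9), dx +11 and dy +419.5.

>>> arm_command:
  rows:
    - {"delta_pos":[0,0,0],"roll":0,"jaw":100}
    - {"delta_pos":[0,0,0],"roll":0,"jaw":100}
    - {"delta_pos":[0,0,0],"roll":0,"jaw":100}
    - {"delta_pos":[0,0,0],"roll":0,"jaw":100}
    - {"delta_pos":[0,0,0],"roll":0,"jaw":100}
    - {"delta_pos":[0,0,-10],"roll":0,"jaw":100}
    - {"delta_pos":[0,0,-40],"roll":0,"jaw":100}
    - {"delta_pos":[0,0,-80],"roll":0,"jaw":100}
    - {"delta_pos":[20,0,-100],"roll":0,"jaw":100}
    - {"delta_pos":[60,2,-100],"roll":0,"jaw":100}
    - {"delta_pos":[100,4,-100],"roll":0,"jaw":100}
    - {"delta_pos":[140,6,-100],"roll":0,"jaw":100}
    - {"delta_pos":[180,8,-100],"roll":0,"jaw":100}
    - {"delta_pos":[220,10,-100],"roll":0,"jaw":100}
    - {"delta_pos":[260,11,-100],"roll":0,"jaw":100}
    - {"delta_pos":[300,11,-100],"roll":0,"jaw":100}
    - {"delta_pos":[340,11,-100],"roll":0,"jaw":100}
    - {"delta_pos":[380,11,-100],"roll":0,"jaw":100}
    - {"delta_pos":[410,11,-100],"roll":0,"jaw":100}
    - {"delta_pos":[419.5,11,-100],"roll":0,"jaw":100}

```text
time_s: 40.92
ee_pos: [514.2, 401.7, 150.5]
ee_rot: [179.9, -0.1, 90.2]
force: [-0.1, -0.8, -0.3]
gripper_width: 91.2
gripper_force: 0.0
```

>>> arm_command:
  rows:
    - {"delta_pos":[0,0,0],"roll":0,"jaw":100}
    - {"delta_pos":[0,0,30],"roll":0,"jaw":100}
    - {"delta_pos":[0,0,60],"roll":0,"jaw":100}
    - {"delta_pos":[0,0,85],"roll":0,"jaw":100}
    - {"delta_pos":[0,0,99],"roll":0,"jaw":100}
    - {"delta_pos":[0,0,99],"roll":0,"jaw":100}
    - {"delta_pos":[0,0,99],"roll":0,"jaw":100}
    - {"delta_pos":[0,0,99],"roll":0,"jaw":40}
    - {"delta_pos":[0,0,99],"roll":0,"jaw":40}
    - {"delta_pos":[0,0,99],"roll":0,"jaw":40}
    - {"delta_pos":[0,0,99],"roll":0,"jaw":40}
    - {"delta_pos":[0,0,99],"roll":0,"jaw":40}
    - {"delta_pos":[0,0,99],"roll":0,"jaw":40}
    - {"delta_pos":[0,0,99],"roll":0,"jaw":40}

```text
time_s: 42.08
ee_pos: [514.8, 397.1, 51.3]
ee_rot: [180.0, -0.0, 90.0]
force: [0.1, 0.5, 0.9]
gripper_width: 49.0
gripper_force: 24.3
```

>>> arm_command:
  rows:
    - {"delta_pos":[0,0,-6],"roll":0,"jaw":40}
    - {"delta_pos":[0,0,-18],"roll":0,"jaw":40}
    - {"delta_pos":[0,0,-34],"roll":0,"jaw":40}
    - {"delta_pos":[0,0,-50],"roll":0,"jaw":40}
    - {"delta_pos":[-6,0,-58],"roll":0,"jaw":40}
    - {"delta_pos":[-18,0,-60],"roll":0,"jaw":40}
    - {"delta_pos":[-35,-1,-60],"roll":0,"jaw":40}
    - {"delta_pos":[-58,-2,-60],"roll":0,"jaw":40}
    - {"delta_pos":[-86,-3,-60],"roll":0,"jaw":40}
    - {"delta_pos":[-116,-4,-60],"roll":0,"jaw":40}
    - {"delta_pos":[-148,-5,-60],"roll":0,"jaw":40}
    - {"delta_pos":[-180,-6,-60],"roll":0,"jaw":40}
    - {"delta_pos":[-212,-7,-60],"roll":0,"jaw":40}
    - {"delta_pos":[-244,-8,-60],"roll":0,"jaw":40}
    - {"delta_pos":[-276,-9,-60],"roll":0,"jaw":40}
    - {"delta_pos":[-304,-10,-60],"roll":0,"jaw":40}
    - {"delta_pos":[-326,-11,-60],"roll":0,"jaw":40}
    - {"delta_pos":[-342,-11,-60],"roll":0,"jaw":40}
    - {"delta_pos":[-350,-11,-60],"roll":0,"jaw":40}
    - {"delta_pos":[-353.5,-11,-60],"roll":0,"jaw":40}

```text
time_s: 43.75
ee_pos: [502.9, 41.9, 110.9]
ee_rot: [-179.9, 0.0, 89.9]
force: [-0.6, -0.4, -2.2]
gripper_width: 49.0
gripper_force: 24.3
```

>>> arm_command:
  rows:
    - {"delta_pos":[0,0,0],"roll":0,"jaw":40}
    - {"delta_pos":[0,0,8],"roll":0,"jaw":40}
    - {"delta_pos":[0,0,20],"roll":0,"jaw":40}
    - {"delta_pos":[0,0,33],"roll":0,"jaw":40}
    - {"delta_pos":[0,0,43],"roll":0,"jaw":40}
    - {"delta_pos":[0,0,51],"roll":0,"jaw":40}
    - {"delta_pos":[0,0,56],"roll":0,"jaw":40}
    - {"delta_pos":[0,0,58],"roll":0,"jaw":40}
    - {"delta_pos":[0,0,59],"roll":0,"jaw":40}
    - {"delta_pos":[0,0,60],"roll":0,"jaw":40}
    - {"delta_pos":[0,0,60.5],"roll":0,"jaw":40}
    - {"delta_pos":[0,0,61],"roll":0,"jaw":40}
    - {"delta_pos":[0,0,61],"roll":0,"jaw":40}

```text
time_s: 44.83
ee_pos: [504.2, 43.5, 51.3]
ee_rot: [179.9, -0.0, 90.0]
force: [-1.7, 0.7, 5.5]
gripper_width: 49.0
gripper_force: 24.3
```

Release, rise to the first viewing pose and check.

>>> arm_command:
  rows:
    - {"delta_pos":[0,0,0],"roll":0,"jaw":100}
    - {"delta_pos":[0,0,0],"roll":0,"jaw":100}
    - {"delta_pos":[0,0,0],"roll":0,"jaw":100}
    - {"delta_pos":[0,0,0],"roll":0,"jaw":100}
    - {"delta_pos":[0,0,0],"roll":0,"jaw":100}
    - {"delta_pos":[0,0,-10],"roll":0,"jaw":100}
    - {"delta_pos":[0,0,-40],"roll":0,"jaw":100}
    - {"delta_pos":[0,0,-80],"roll":0,"jaw":100}
    - {"delta_pos":[0,0,-120],"roll":0,"jaw":100}
    - {"delta_pos":[-10,0,-160],"roll":0,"jaw":100}
    - {"delta_pos":[-25,0,-200],"roll":0,"jaw":100}
    - {"delta_pos":[-40,0,-240],"roll":0,"jaw":100}
    - {"delta_pos":[-55,0,-275],"roll":0,"jaw":100}
    - {"delta_pos":[-65,0,-305],"roll":0,"jaw":100}
    - {"delta_pos":[-65,0,-323],"roll":0,"jaw":100}
    - {"delta_pos":[-65,0,-323],"roll":0,"jaw":100}
    - {"delta_pos":[-65,0,-323],"roll":0,"jaw":100}
    - {"delta_pos":[-65,0,-323],"roll":0,"jaw":100}

```text
time_s: 46.33
ee_pos: [503.1, -21.4, 372.2]
ee_rot: [-179.9, -0.0, 90.0]
force: [-0.2, -0.3, -0.1]
gripper_width: 91.5
gripper_force: 0.0
```

```bash
python3 - <<'E'
from h import *
f=wrist("w7"); P=cloud(f); Z=P[...,2]
for n,(x,y),top in(("amber",(503,-84.5),107),("slim",(504.6,-22.2),119),("square",(503.6,42.1),111),("vial",(590,-116),49),("box",(599,76),31)):
    m=(abs(Z-top)<6)&(np.hypot(P[...,0]-x,P[...,1]-y)<30)
    if m.sum()>9:
        q=np.argwhere(m)[:,::-1]; c,r=cv2.minEnclosingCircle(q.astype(np.int32)); print(n,m.sum(),np.median(P[m],0).round(1),ray(f,c,top).round(1))
g=env.grab_frame("scene"); cv2.imwrite("pics/end.png",cv2.resize(g["img"][130:320,40:340],None,fx=2.6,fy=2.6,interpolation=cv2.INTER_CUBIC))
E
```

```text
ee [503.1 -21.4 372.2] [-1.7989e+02 -1.0000e-02  9.0030e+01] cam [503.  59. 544.] t 46.3333
amber 663 [502.5 -85.1 107.9] [[502.4 -85.9]]
slim 173 [503.8 -21.9 117.3] [[503.7 -21.6]]
square 595 [503.7  41.7 111.9] [[503.6  42.1]]
vial 161 [ 591.2 -117.3   49.8] [[ 590.8 -117.7]]
box 907 [600.2  75.9  31.8] [[601.5  75.9]]
```

View pics/end.png

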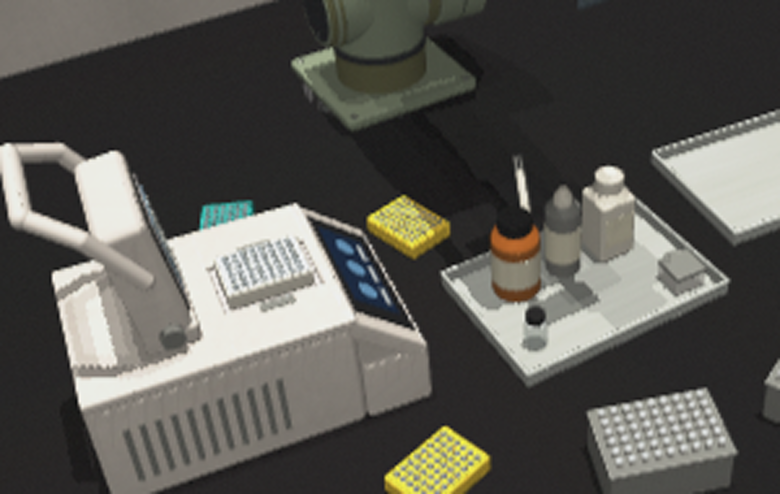

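The plate sits flat in the recess (265,270), and the amber (516,255), slim (563,230) and square (607,215) bottles are upright within 2 mm of their starting spots. The vial and tube box are undisturbed.

```bash
python3 -c "
from workcell import env
print(env.job_done())"
```

```text
the job is handed in; nothing more can be done
None
```

The job is handed in (no verdict came back): in the last check the plate lay flat in the cycler recess, all three bottles stood upright within about 2 mm of their starting spots, and the vial and tube box had not moved beyond measurement error (about 2 mm).

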